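Hang the bent glass tube in the drying rack

ROBOT

A 6-joint arm with a two-finger parallel gripper is mounted at the origin on the work surface. World frame = base frame: x ahead of the robot, y to its left, z up, the work surface at z = 0. Lengths are in mm, angles in degrees, forces in N, time in s.
With the tool pointing down it reaches from about 300 to 850 mm from the base axis. Payload 4.2 kg.
Tool frame: the origin (TCP) lies on the mounting face of the last link; the fingertips stand 191 mm ahead of it and the grasp point (between the pads) lies 172 mm ahead of it; z points along the fingers, y is the direction in which the jaws open and shut (so a half turn about z gives the same grasp; the last joint's range is limited). The gripper opens to 91 mm and grips with 3 to 60 N. Pads are 32 mm wide; open, the fingers measure 118 mm over their backs; the gripper's body (76 mm by 178 mm) begins 60 mm behind the grasp point.
Start: joints at [64.4, 18.312, 89.639, -0, 72.044, -1.146], TCP at [238.024, 523.419, 404.776] pointing down, gripper open.
Joint ranges: [-177.97, 177.97], [-48.28, 115.42], [12.27, 149.76], [-77.06, 257.06], [2.81, 150.46], [-146.56, 146.56]. Speed limits (degrees/s): [147.25, 147.25, 180, 180, 180, 180].

INTERFACE

Orientations are given as [roll, pitch, yaw] about the fixed x, y, z axes, in that order (R = Rz(yaw) Ry(pitch) Rx(roll)).
In Python, from workcell import env gives the robot as it stands.
- The arm moves only by the shell command python3 -m handwheel 'ROWS' [FORCE]. ROWS is JSON, a list of rows, each an object with "gripper": the opening in per cent of the stroke, from 0 (shut) to 100 (fully open); "travel": the shift along the tool's x, y, z in m, a list of three; "twist": the turn about the tool's z in rad. In form: [{"gripper": gripper, "travel": [x, y, z], "twist": twist}, ...]. A call has 1 to 5 rows; each row shifts and turns the commanded pose from where the row before left it, along the tool's axes as they then stand; what a row does not reach is not made up. A row lasts 1/12 s, in which the tool goes at most 41.7 mm and 7.16 degrees, less where a joint would pass 70% of its speed; a pose out of reach is approached as far as the arm can. A call with a gripper value outside its range is refused whole. The fingers move at their own pace and stop on an object; FORCE is the grip in N (left out, the last holds). Time passes only in rows, so rows that do not move let the fingers close. It gives the time, the measured TCP pose, the force and the opening at its end, in the units of the state.
- env.state(): the state, without advancing time (a new reading comes with each control period).
- env.grab_frame(name): name is "side" or "top" or "wrist"; returns a dict with "frame" (400x640x3 uint8, red, green, blue), "intrinsics" (3x3 intrinsics, pixels), "extrinsics" (4x4, takes a point from camera to world coordinates). Camera axes: x right, y down, z forward; pixel columns grow to the right and rows downward; lengths in mm; the calibration is good to about 2 mm. A picture is of the moment at which its call begins. There is no depth.
- env.job_done(): hands the job in, once; it reports no verdict.
Trained networks look in the newest picture that a camera, given by its name, has taken for a name from the list of things; names that differ only in an ending like _2 or _b are one class to them, and where a whole thing is asked for, a point or a joint stands for the part that bears it (a point fixed in the world has none). Each returns a list of dicts, best first, with "confidence" (0 to 1); they miss things now and then, are a little off and sometimes report something else, mostly with a low value. They report only what shows in the picture. A call takes as long as a camera call. They do not tell look-alikes from the thing itself.
- env.trace(camera, thing): "pixels" (400x640 bool, what is visible of it) and "uv" ([column, row] in pixels, amid what is visible of it).
- env.pinpoint(camera, thing): "uv" ([column, row] in pixels: a listed point, or the origin of a listed thing).
The state is a dict: "time_s": time; "qpos": joint angles; "qvel": joint speeds; "effort": joint torques, N m; "ee_pos": TCP position; "ee_rot": TCP orientation; "force": force on the tool from outside, world axes, zero at the start; "torque": the same for the moment, N m; "gripper_width": finger opening in mm.
Only numpy, scipy, OpenCV 4.12 (cv2) and the standard library are available. Lean on these libraries where they do the work, as an engineer would, in place of code of your own. Each camera call takes 0.05 s, during which the arm holds its last target. There are 200 camera calls.

TASK

Hang the washed bent glass tube in the drying rack: take it from the draining board, first stand it up on the leaning rest, with its bend in the pocket behind the lip and its legs against the rail, and let go of it there; then take it again and hang it with its two ends in the two notches of the rack and the bend hanging down. It is glass: let go only when it is supported, so that it neither drops nor swings down, and leave the jars and the beaker where they are.

Things in the scene. Friction and masses are not known exactly. Their poses are not given: they have to be found in the camera images.
- tube: Bent amber glass tube, 12 mm thick, about 80 g, all in one plane: a straight bar 60 mm long (the bend), at right angles from each end of it a leg 85 mm long, then each leg turns outward into a straight end 75 mm long. Origin: middle of the bar, on the centre line. x: along the legs from bend to ends; y: along the bar; z: square to its plane. Starts flat on the board, x within 35 deg of world +x.
- tube_top (a point): Point midway between the tube's two ends, on their common centre line (tube x = 85 mm, y = 0; in the empty gap between the legs). In the tube's frame the legs lie at y = +30 and -30 mm, the ends run from 30 to 105 mm either side at x = 85 mm, the centre of mass is at x = 53 mm. The tube is the same both ways round and either face up.
- board: Draining board, fixed: white plastic base 125 x 220 mm (x, y), 6 mm thick, origin at the centre of its underside; two strips 22 mm wide along its whole length (y), centred at x = -42.5 and +42.5 mm, tops 26 mm above the bench. The tube starts lying on them, bend on the strip nearer the robot, ends on the other; the middle of its legs is free, over a 63 mm wide trough 20 mm deep.
- rest: Leaning rest, fixed: white plastic foot 120 x 150 mm (x, y), 8 mm thick, origin at the centre of its underside, x pointing away from the robot within 20 deg. Lip across it, 110 mm long, 8 mm thick, top 20 mm above the bench, inner face at x = -41 mm. Steel rail 10 mm thick along y, its axis at x = 19 mm, 52 mm above the bench, on two posts 16 x 12 mm, 57 mm high, at y = +66 and -66 mm.
- rest_pocket (a point): Where the tube's origin (middle of its bend) lies when the tube stands on the rest: x = -35, y = 0, 14 mm above the bench in the rest's frame, same axes. The tube then leans 45 degrees: bend on the foot against the lip's inner face, its two legs on the rail (touching them 65 mm from the bend), its ends up and towards the rest's +x.
- rack: Drying rack, fixed, the same from both sides: dark steel foot 90 x 210 mm (x, y), 10 mm thick, origin at the centre of its underside, x pointing away from the robot within 20 deg. Two steel posts 14 x 10 mm at y = +85 and -85 mm, each topped by an open V notch 10 mm thick along y with 45 degree sides, 42 mm wide at the mouth (54 mm over the outside), prong tips 138 mm above the bench.
- rack_seat (a point): Point midway between the two notches, 125 mm above the bench, same axes as the rack: tube_top lies here when both ends rest in the notches. The ends then lie along the rack's y, the legs between the posts hang down and the bend is 40 mm above the bench. Near vertical the tube stays as it is put; far from it, it swings down.
- amber_bottle: Bystander: closed amber glass jar with black cap, 48 mm wide, 85 mm high, standing beyond the work; origin at the centre of its underside.
- white_jar: Bystander: closed white jar, 56 mm wide, 70 mm high; origin at the centre of its underside.
- beaker: Bystander: white porcelain beaker, 60 mm wide, 75 mm high; origin at the centre of its underside.
Not all that is in view belongs to the job. Of the things shaped like the rack, the steel one is meant.

How it is judged:
By the outcome, as a careful person would: the job done as asked, in the order asked, and still so for the second after the job is handed in, with the robot touching nothing.
It also fails if it takes over 58 s, if anything falls off the work surface, if the arm or the gripper's body presses on something with over 40 N, if the wrist force passes 120 N, or if a joint passes its speed limit or range.

## Working session

There is one attempt and no reset: what is moved stays moved. The work goes in short steps, Python scripts to look and compute and a shell command to move; the robot and the scene stay as the last step left them, time stands still between calls to the robot, and variables do not carry over. Pictures are saved under pics/ and viewed, about 8 in all and at most 12, crops included, and the job is handed in when it is done.

```bash
mkdir -p pics; ls; cat > h.py <<'E'
import numpy as np, cv2
from workcell import env
from scipy.spatial.transform import Rotation as Rn
def grab(n,save=None):
    f=env.grab_frame(n)
    if save: cv2.imwrite(f'pics/{save}.png',f['frame'][:,:,::-1])
    return f
def ray(f,uv):
    K=np.array(f['intrinsics']);E=np.array(f['extrinsics'])
    d=E[:3,:3]@np.linalg.solve(K,[uv[0],uv[1],1.]);return E[:3,3],d/np.linalg.norm(d)
def atz(f,uv,z):
    o,d=ray(f,uv);return o+d*(z-o[2])/d[2]
def proj(f,P):
    K=np.array(f['intrinsics']);E=np.array(f['extrinsics'])
    c=(np.atleast_2d(P)-E[:3,3])@E[:3,:3];p=c@K.T;return p[:,:2]/p[:,2:]
E
python3 - <<'E'
from h import *
np.set_printoptions(precision=1,suppress=True)
s=env.state();print(s['ee_pos'],s['ee_rot'],s['gripper_width'],s['force'],s['time_s'])
Z=dict(tube=32,tube_top=32,board=0,rest=0,rest_pocket=14,rack=0,rack_seat=125,amber_bottle=0,white_jar=0,beaker=0)
ims=[]
for c in('top','side'):
    f=grab(c,c+'0')
    print(c,np.array(f['extrinsics'])[:3])
    for t,z in Z.items():
        r=env.pinpoint(c,t)
        print(t,[(np.round(x['uv']).astype(int).tolist(),round(x['confidence'],2),atz(f,x['uv'],z)[:2].round().tolist()) for x in r])
E
```

```text
pics
[237.9 523.3 403.9] [-179.9   -0.   155.5] 91.08983499113133 [-0.3 -0.  -1. ] 0.0
top [[  -0.    -1.     0.1  362.4]
 [  -1.     0.     0.    81.1]
 [  -0.    -0.1   -1.  1289.3]]
tube [([433, 173], 0.72, [543.0, -263.0])]
tube_top [([439, 153], 0.92, [606.0, -282.0])]
board [([437, 167], 0.85, [569.0, -284.0])]
rest [([268, 194], 0.91, [481.0, 249.0])]
rest_pocket [([266, 199], 0.78, [465.0, 254.0])]
rack [([427, 266], 0.9, [256.0, -246.0]), ([240, 280], 0.82, [213.0, 336.0]), ([187, 166], 0.75, [571.0, 510.0]), ([261, 198], 0.64, [469.0, 272.0]), ([343, 195], 0.59, [480.0, 15.0])]
rack_seat [([229, 284], 0.9, [219.0, 341.0]), ([172, 152], 0.81, [592.0, 512.0]), ([432, 270], 0.58, [255.0, -228.0]), ([346, 192], 0.56, [477.0, 12.0])]
amber_bottle [([421, 122], 0.74, [714.0, -238.0])]
white_jar [([291, 124], 0.66, [708.0, 178.0])]
beaker []
side [[   1.    -0.1    0.1  349. ]
 [  -0.1   -0.5    0.8 -743.1]
 [  -0.    -0.8   -0.5  661.7]]
tube [([376, 333], 0.92, [521.0, -274.0]), ([418, 333], 0.67, [603.0, -286.0])]
tube_top [([420, 330], 0.62, [610.0, -280.0])]
board [([398, 343], 0.76, [566.0, -282.0])]
rest [([325, 204], 0.9, [499.0, 254.0]), ([338, 213], 0.72, [531.0, 199.0]), ([375, 332], 0.2, [529.0, -248.0])]
rest_pocket [([313, 200], 0.9, [464.0, 265.0])]
rack [([334, 253], 0.86, [487.0, 17.0]), ([238, 198], 0.86, [223.0, 342.0]), ([336, 167], 0.76, [581.0, 503.0]), ([239, 345], 0.64, [246.0, -234.0])]
rack_seat [([230, 163], 0.95, [215.0, 350.0]), ([336, 214], 0.94, [492.0, 16.0]), ([335, 133], 0.71, [580.0, 527.0]), ([232, 303], 0.66, [249.0, -235.0])]
amber_bottle [([454, 314], 0.65, [711.0, -229.0])]
white_jar [([388, 211], 0.88, [687.0, 185.0])]
beaker [([415, 256], 0.64, [696.0, -30.0])]
```

```bash
python3 -c "
import cv2,numpy as np
a=cv2.imread('pics/top0.png');b=cv2.imread('pics/side0.png')
cv2.imwrite('pics/both0.png',cv2.resize(np.vstack([a,b]),(480*1,600)))"
```

```text
(no output)
```

View pics/top0.png

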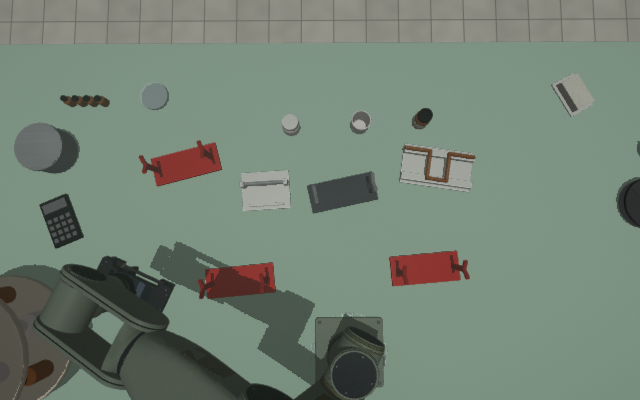

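View pics/side0.png

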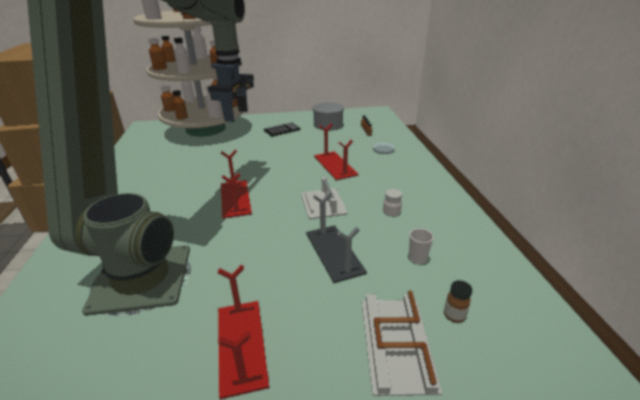

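The top view shows four rack-shaped things: three red ones at about (186,165), (240,281) and (426,268), and one dark grey at (343,192). The grey one is the steel rack. The white rest is at (266,190), and the tube on the board is at (437,168). I'll confirm the rack in an enlarged crop and check where the wrist camera sits.

```bash
python3 - <<'E'
from h import *
np.set_printoptions(precision=3,suppress=True)
a=cv2.imread('pics/top0.png')[130:230,220:400];b=cv2.imread('pics/side0.png')[160:290,280:460]
cv2.imwrite('pics/crop1.png',np.vstack([cv2.resize(a,None,fx=3,fy=3),cv2.resize(b,None,fx=3,fy=2.3)]))
f=grab('wrist');s=env.state()
R=Rn.from_euler('xyz',s['ee_rot'],degrees=True).as_matrix();E=np.array(f['extrinsics'])
print('cam in tool',R.T@(E[:3,3]-s['ee_pos']));print(R.T@E[:3,:3]);print(f['intrinsics'])
E
```

```text
cam in tool [75.411 -0.424 19.529]
[[ 0.    -0.964 -0.267]
 [ 1.     0.     0.   ]
 [-0.    -0.267  0.964]]
[[336.942   0.    323.537]
 [  0.    336.942 198.036]
 [  0.      0.      1.   ]]
```

View pics/crop1.png

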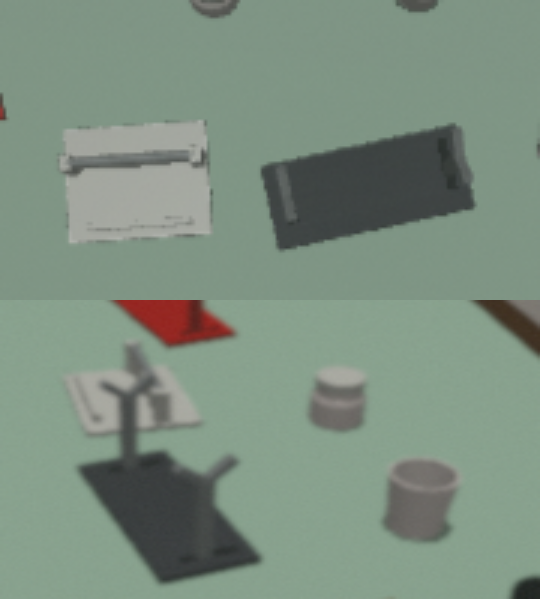

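The crop confirms it: the grey-steel rack at top px (343,192), between the white rest and the tube board. The other three are red. I'll move over the rest and look from the wrist.

```bash
python3 -m handwheel '[{"gripper":100,"travel":[0,0,0],"twist":-0.107},{"gripper":100,"travel":[0,0,0],"twist":-0.107},{"gripper":100,"travel":[0,0,0],"twist":-0.107},{"gripper":100,"travel":[0,0,0],"twist":-0.107}]' 
python3 -m handwheel '[{"gripper":100,"travel":[-0.024,-0.027,0],"twist":0},{"gripper":100,"travel":[-0.024,-0.027,0],"twist":0},{"gripper":100,"travel":[-0.024,-0.027,0],"twist":0},{"gripper":100,"travel":[-0.024,-0.027,0],"twist":0},{"gripper":100,"travel":[-0.024,-0.027,0],"twist":0}]'
python3 -m handwheel '[{"gripper":100,"travel":[-0.024,-0.027,0],"twist":0},{"gripper":100,"travel":[-0.024,-0.027,0],"twist":0},{"gripper":100,"travel":[-0.024,-0.027,0],"twist":0},{"gripper":100,"travel":[-0.024,-0.027,0],"twist":0},{"gripper":100,"travel":[-0.024,-0.027,0],"twist":0}]'
python3 -m handwheel '[{"gripper":100,"travel":[0,0,0],"twist":0},{"gripper":100,"travel":[0,0,0],"twist":0}]'
python3 - <<'E'
from h import *
np.set_printoptions(precision=1,suppress=True)
s=env.state();print(s['ee_pos'],s['ee_rot'],s['time_s'])
f=grab('wrist','w_rest')
import pickle;pickle.dump(f,open('w_rest.pkl','wb'))
for t,z in dict(rest=0,rest_pocket=14,rack=0,rack_seat=125).items():
    r=env.pinpoint('wrist',t)
    print(t,[(np.round(x['uv']).astype(int).tolist(),round(x['confidence'],2),atz(f,x['uv'],z)[:2].round(1).tolist()) for x in r])
for t,z in (('rest',8),('rack',10)):
  for r in env.trace('wrist',t)[:2]:
    c=max(cv2.findContours(r['pixels'].astype(np.uint8),0,1)[0],key=cv2.contourArea)
    q=np.array([atz(f,p[0],z)[:2] for p in c],np.float32);print(t,r['confidence'],cv2.minAreaRect(q))
E
```

```text
time_s: 1.48
ee_pos: [238.0, 523.4, 404.8]
ee_rot: [180.0, 0.0, -179.6]
force: [0.5, -0.3, 0.2]
gripper_width: 90.8
time_s: 1.9
ee_pos: [358.9, 387.3, 404.9]
ee_rot: [180.0, 0.0, -179.9]
force: [0.3, 0.7, 0.2]
gripper_width: 91.3
time_s: 2.32
ee_pos: [479.2, 252.2, 405.0]
ee_rot: [180.0, 0.0, -179.9]
force: [0.4, -0.3, -0.2]
gripper_width: 91.5
time_s: 2.48
ee_pos: [479.3, 252.4, 404.6]
ee_rot: [180.0, -0.0, 179.9]
force: [-0.5, 0.5, -0.1]
gripper_width: 91.2
[479.3 252.4 404.6] [180.   -0.  179.9] 2.4833
rest [([330, 186], 0.93, [495.5, 259.2])]
rest_pocket [([328, 158], 0.66, [460.8, 256.5])]
rack [([122, 176], 0.73, [483.7, 16.6]), ([534, 251], 0.67, [579.3, 512.3])]
rack_seat [([35, 214], 0.85, [488.3, 17.8])]
rest 0.9 ((494.0936279296875, 258.26068115234375), (122.63139343261719, 165.27879333496094), 3.635636806488037)
rack 0.94 ((497.5487976074219, -3.6562957763671875), (100.4820327758789, 260.7276916503906), 12.254023551940918)
rack 0.87 ((554.1390380859375, 516.4857177734375), (78.10989379882812, 228.89659118652344), 5.925196170806885)
```

View pics/w_rest.png

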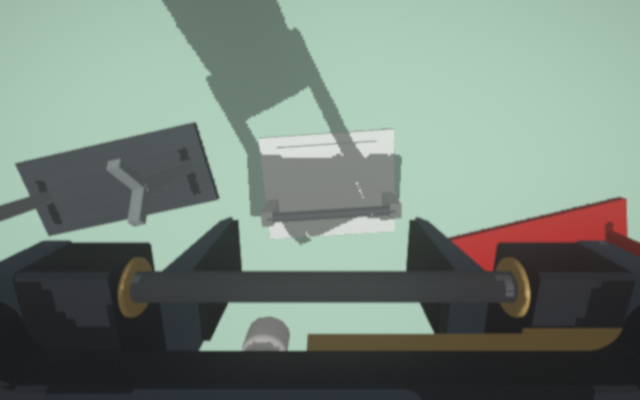

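```bash
cat > fit.py <<'E'
from h import *
from scipy.optimize import minimize
S=3
def boxes(name):
    B=lambda x0,x1,y0,y1,z0,z1:np.array([[x,y,z] for x in(x0,x1) for y in(y0,y1) for z in(z0,z1)],float)
    if name=='rest': return [B(-60,60,-75,75,0,8),B(-49,-41,-55,55,8,20),B(14,24,-66,66,47,57),B(11,27,60,72,0,57),B(11,27,-72,-60,0,57)]
    if name=='board': return [B(-62.5,62.5,-110,110,0,6),B(-53.5,-31.5,-110,110,0,26),B(31.5,53.5,-110,110,0,26)]
    if name=='rack':
        L=[B(-45,45,-105,105,0,10)]
        for y in(85,-85):
            L.append(B(-7,7,y-5,y+5,0,112))
            for s in(1,-1):
                L.append(np.array([[s*x,y+d,z] for d in(-5,5) for x,z in((0,117),(21,138),(27,138),(7,112),(0,108))],float))
        return L
    if name=='tube':
        c=np.array([[85,105,0],[85,30,0],[0,30,0],[0,-30,0],[85,-30,0],[85,-105,0]],float);L=[]
        for a,b in zip(c[:-1],c[1:]):
            L.append(np.vstack([p+6*np.array([np.cos(t)*np.cos(q),np.sin(t)*np.cos(q),np.sin(q)]) for p in(a,b) for t in np.arange(0,6.3,.5) for q in(-1.2,-.6,0,.6,1.2)]))
        return L
def place(P,pose,z=0,pitch=0):
    R=Rn.from_euler('z',pose[2],degrees=True)*Rn.from_euler('y',-pitch,degrees=True)
    return R.apply(P)+[pose[0],pose[1],z]
def render(f,name,pose,z=0,pitch=0):
    m=np.zeros((400*S,640*S),np.uint8)
    for b in boxes(name):
        p=(proj(f,place(b,pose,z,pitch))+.5)*S*16
        cv2.fillConvexPoly(m,cv2.convexHull(np.round(p).astype(np.int32)),1,shift=4)
    return m
def fit(f,name,mask,p0,z=0,pitch=0,valid=None):
    M=cv2.resize(mask.astype(np.uint8),None,fx=S,fy=S,interpolation=0)
    V=np.ones_like(M) if valid is None else cv2.resize(valid.astype(np.uint8),None,fx=S,fy=S,interpolation=0)
    def cost(p):
        r=render(f,name,p,z,pitch)&V;return 1-(r&M).sum()/max(1,(r|(M&V)).sum())
    best=None
    s=np.array(p0,float)
    for d in(12,4):
        sx=np.vstack([s]+[s+e for e in np.diag([d,d,d/2])])
        o=minimize(cost,s,method='Nelder-Mead',options=dict(initial_simplex=sx,xatol=.05,fatol=1e-5,maxiter=150));s=o.x
    return s,1-o.fun
def look(cam,items,save):
    f=grab(cam,save)
    for n,p0,z,*v in items:
        r=env.trace(cam,n)
        pr=proj(f,[p0[0],p0[1],z])[0]
        r=sorted(r,key=lambda x:np.hypot(*(np.array(x['uv'])-pr)))[:1]
        for x in r:
            s,i=fit(f,n,x['pixels'],p0,z,valid=v[0] if v else None);print(cam,n,'conf',round(x['confidence'],2),'pose',s.round(1),'IoU',round(i,3))
    return f
E
python3 -c "
from fit import *
V=np.ones((400,640),bool);V[241:]=0
look('wrist',[('rest',(495,258,4),0),('rack',(484,17,12),0,V)],'w1')"
python3 -m handwheel '[{"gripper":100,"travel":[0,-0.040,0],"twist":0},{"gripper":100,"travel":[0,-0.040,0],"twist":0},{"gripper":100,"travel":[0,-0.040,0],"twist":0},{"gripper":100,"travel":[0,-0.040,0],"twist":0},{"gripper":100,"travel":[0,-0.040,0],"twist":0}]' | tail -1
python3 -m handwheel '[{"gripper":100,"travel":[0,-0.035,0],"twist":0},{"gripper":100,"travel":[0,0,0],"twist":0},{"gripper":100,"travel":[0,0,0],"twist":0}]'
python3 -c "
from fit import *
V=np.ones((400,640),bool);V[241:]=0
look('wrist',[('rack',(484,17,12),0,V)],'w2')
look('top',[('rack',(484,17,12),0)],'t2')
look('side',[('rack',(484,17,12),0)],'s2')"
python3 -m handwheel '[{"gripper":100,"travel":[-0.010,-0.036,0],"twist":0},{"gripper":100,"travel":[-0.010,-0.036,0],"twist":0},{"gripper":100,"travel":[-0.010,-0.036,0],"twist":0},{"gripper":100,"travel":[-0.010,-0.036,0],"twist":0},{"gripper":100,"travel":[-0.010,-0.036,0],"twist":0}]' | tail -1
python3 -m handwheel '[{"gripper":100,"travel":[-0.010,-0.036,0],"twist":0},{"gripper":100,"travel":[-0.010,-0.036,0],"twist":0},{"gripper":100,"travel":[-0.010,-0.036,0],"twist":0},{"gripper":100,"travel":[0,0,0],"twist":0},{"gripper":100,"travel":[0,0,0],"twist":0}]'
python3 -c "
from fit import *
V=np.ones((400,640),bool);V[236:]=0
look('wrist',[('tube',(535,-272,-10),32,V),('board',(572,-282,-8),0,V)],'w3')
look('top',[('rest',(495,258,4),0)],'t3')
look('side',[('rest',(495,258,4),0),('tube',(535,-272,-10),32)],'s3')"
```

```text
wrist rest conf 0.7 pose [494.2 257.8   3.8] IoU 0.979
wrist rack conf 0.59 pose [487.8  16.4  12.3] IoU 0.978
gripper_width: 91.6
time_s: 3.65
ee_pos: [478.5, 17.5, 404.9]
ee_rot: [180.0, 0.0, 179.9]
force: [0.3, 0.3, -0.2]
gripper_width: 91.2
wrist rack conf 0.74 pose [487.5  16.7  12.1] IoU 0.953
top rack conf 0.76 pose [473.7  39.2   5.7] IoU 0.222
side rack conf 0.56 pose [486.5  19.5  12.4] IoU 0.93
gripper_width: 91.2
time_s: 4.78
ee_pos: [559.7, -270.0, 403.7]
ee_rot: [179.9, -0.1, 180.0]
force: [0.4, 0.3, -0.4]
gripper_width: 91.7
wrist tube conf 0.87 pose [ 525.  -272.1   -8.5] IoU 0.936
wrist board conf 0.93 pose [ 565.  -280.4   -8.6] IoU 0.814
top rest conf 0.63 pose [494.7 259.1   4. ] IoU 0.968
side rest conf 0.86 pose [491.8 263.7   3.7] IoU 0.777
side tube conf 0.98 pose [ 523.6 -270.    -8.7] IoU 0.907
```

View pics/w3.png

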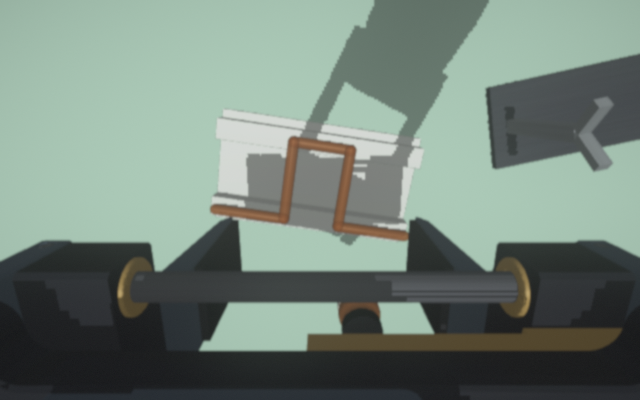

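The wrist view shows the tube's bend at about (322,146) on the near strip and its ends at (215,210) and (405,236) on the far strip. The board and tube are aligned at -8.6°. I'll grasp both legs from outside over the trough.

```bash
python3 -m handwheel '[{"gripper":100,"travel":[-0.0014,-0.007,0],"twist":0},{"gripper":100,"travel":[0,0,0.036],"twist":0.075},{"gripper":100,"travel":[0,0,0.036],"twist":0.075},{"gripper":100,"travel":[0,0,0.036],"twist":0},{"gripper":100,"travel":[0,0,0.030],"twist":0}]' 15
python3 -m handwheel '[{"gripper":100,"travel":[0,0,0.015],"twist":0},{"gripper":100,"travel":[0,0,0.015],"twist":0},{"gripper":100,"travel":[0,0,0.015],"twist":0},{"gripper":100,"travel":[0,0,0.014],"twist":0},{"gripper":100,"travel":[0,0,0],"twist":0}]'
python3 -m handwheel '[{"gripper":0,"travel":[0,0,0],"twist":0},{"gripper":0,"travel":[0,0,0],"twist":0},{"gripper":0,"travel":[0,0,0],"twist":0},{"gripper":0,"travel":[0,0,0],"twist":0},{"gripper":0,"travel":[0,0,0],"twist":0}]'
```

```text
time_s: 5.6
ee_pos: [559.9, -276.2, 264.7]
ee_rot: [180.0, -0.1, 171.5]
force: [0.4, 1.3, -0.5]
gripper_width: 91.4
time_s: 6.02
ee_pos: [559.6, -276.0, 204.9]
ee_rot: [179.9, -0.3, 171.5]
force: [-0.6, -1.0, 0.6]
gripper_width: 91.1
time_s: 6.43
ee_pos: [560.8, -276.4, 209.0]
ee_rot: [-180.0, 0.1, 171.5]
force: [-0.6, -0.7, 1.8]
gripper_width: 71.6
```

```bash
python3 -m handwheel '[{"gripper":0,"travel":[0,0,-0.015],"twist":0},{"gripper":0,"travel":[0,0,-0.030],"twist":0},{"gripper":0,"travel":[0,0,-0.035],"twist":0},{"gripper":0,"travel":[0,0,-0.035],"twist":0},{"gripper":0,"travel":[0,0,-0.030],"twist":0}]'
python3 -m handwheel '[{"gripper":0,"travel":[0,0,0],"twist":-0.108},{"gripper":0,"travel":[0,0,0],"twist":-0.108},{"gripper":0,"travel":[0.0012,0.018,0],"twist":0},{"gripper":0,"travel":[0.0025,0.036,0],"twist":0},{"gripper":0,"travel":[0.0025,0.036,0],"twist":0}]'
python3 -m handwheel '[{"gripper":0,"travel":[0.0025,0.036,0],"twist":0},{"gripper":0,"travel":[0.0025,0.036,0],"twist":0},{"gripper":0,"travel":[0.0025,0.036,0],"twist":0},{"gripper":0,"travel":[0.0025,0.036,0],"twist":0},{"gripper":0,"travel":[0.0025,0.036,0],"twist":0}]' | tail -1
python3 -m handwheel '[{"gripper":0,"travel":[0.0025,0.036,0],"twist":0},{"gripper":0,"travel":[0.0025,0.036,0],"twist":0},{"gripper":0,"travel":[0.0025,0.036,0],"twist":0},{"gripper":0,"travel":[0.0025,0.036,0],"twist":0},{"gripper":0,"travel":[0.0025,0.036,0],"twist":0}]' | tail -1
python3 -m handwheel '[{"gripper":0,"travel":[0.0025,0.036,0],"twist":0},{"gripper":0,"travel":[0.0025,0.036,0],"twist":0},{"gripper":0,"travel":[0.0012,0.016,0],"twist":0},{"gripper":0,"travel":[0,0,0],"twist":0},{"gripper":0,"travel":[0,0,0],"twist":0}]'
python3 - <<'E'
from fit import *
s=env.state();p=np.array(s['ee_pos']);yaw=s['ee_rot'][2]-180
c=p[:2]-37*np.array([np.cos(np.radians(yaw)),np.sin(np.radians(yaw))]);z=p[2]-172
f=grab('wrist','w4')
r=env.trace('wrist','tube')[0];V=np.ones((400,640),bool);V[241:]=0
for d in(-3,0,3):
  for pit in(-6,0,6):
    q,i=fit(f,'tube',r['pixels'],(*c,yaw),z+d,pit,V)
    a=np.radians(-yaw);dx=q[:2]-p[:2]
    print(d,pit,q.round(1),'rel grip: g=%.1f lat=%.1f'%(-(dx[0]*np.cos(a)-dx[1]*np.sin(a)),dx[0]*np.sin(a)+dx[1]*np.cos(a)),round(i,3))
E
```

```text
time_s: 6.85
ee_pos: [560.2, -276.1, 355.4]
ee_rot: [-180.0, 0.1, 171.5]
force: [0.4, -0.3, -0.0]
gripper_width: 71.7
time_s: 7.27
ee_pos: [547.5, -185.9, 352.3]
ee_rot: [179.9, -0.0, -176.4]
force: [0.4, 1.1, -0.7]
gripper_width: 71.4
gripper_width: 71.6
gripper_width: 71.4
time_s: 8.52
ee_pos: [485.9, 259.0, 352.5]
ee_rot: [-180.0, -0.1, -176.1]
force: [0.1, -0.5, -1.3]
gripper_width: 71.5
-3 -6 [ 448.6  256.1 -356.2] rel grip: g=37.4 lat=-0.3 0.969
-3 0 [ 448.7  256.1 -356.1] rel grip: g=37.3 lat=-0.4 0.961
-3 6 [ 448.8  256.  -356. ] rel grip: g=37.3 lat=-0.5 0.944
0 -6 [ 448.  256. -356.] rel grip: g=38.1 lat=-0.4 0.937
0 0 [ 448.   256.5 -356.1] rel grip: g=38.0 lat=0.1 0.919
0 6 [ 448.2  256.4 -356.2] rel grip: g=37.9 lat=-0.0 0.894
3 -6 [ 447.3  256.2 -356.3] rel grip: g=38.7 lat=-0.1 0.886
3 0 [ 447.5  255.6 -356.2] rel grip: g=38.6 lat=-0.8 0.868
3 6 [ 447.6  256.  -356. ] rel grip: g=38.5 lat=-0.3 0.849
```

View pics/w4.png

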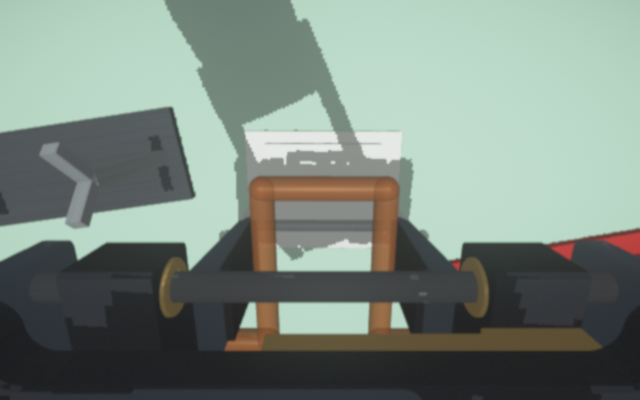

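The tube is held level, with its bend at (325,188) and legs at (262,270) and (385,270). The grasp sits 37 mm from the bend, aligned with the rest. Next I'll lower it onto the rail so the rail tips it over.

```bash
python3 -m handwheel '[{"gripper":0,"travel":[-0.0028,-0.001,0.020],"twist":0},{"gripper":0,"travel":[0,0,0.036],"twist":0},{"gripper":0,"travel":[0,0,0.034],"twist":0},{"gripper":0,"travel":[0,0,0.018],"twist":0},{"gripper":0,"travel":[0,0,0],"twist":0}]' 12
python3 -m handwheel '[{"gripper":0,"travel":[0,0,0.005],"twist":0},{"gripper":0,"travel":[0,0,0.004],"twist":0},{"gripper":0,"travel":[0,0,0.004],"twist":0},{"gripper":0,"travel":[0,0,0],"twist":0}]'
python3 - <<'E'
from fit import *
grab('wrist','w5');grab('side','s5')
a=cv2.imread('pics/w5.png')[100:400,150:500];b=cv2.imread('pics/side0.png');b=cv2.imread('pics/s5.png')[120:240,250:390]
cv2.imwrite('pics/c5.png',np.hstack([a,cv2.resize(b,(350,300))]))
E
```

```text
time_s: 9.03
ee_pos: [488.7, 255.3, 241.0]
ee_rot: [-179.8, -0.4, -176.3]
force: [-0.7, -0.4, -0.2]
gripper_width: 71.7
time_s: 9.37
ee_pos: [490.0, 256.7, 233.3]
ee_rot: [-180.0, 0.1, -176.2]
force: [-1.9, -2.0, 1.9]
gripper_width: 71.5
```

View pics/c5.png

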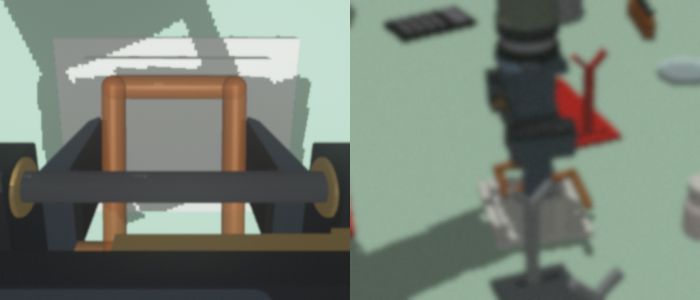

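```bash
python3 -m handwheel '[{"gripper":0,"travel":[0,0,0.004],"twist":0},{"gripper":0,"travel":[0,0,0.004],"twist":0},{"gripper":0,"travel":[0,0,0.003],"twist":0},{"gripper":0,"travel":[0,0,0],"twist":0}]'
cat > tilt.py <<'E'
from fit import *
def tilt(o=(494.4,258.3),ry=3.8,rng=range(-5,60,5),dz=-175,save='wt'):
    ps=[];
    for k in range(3): s=env.state();ps.append(s['ee_pos'])
    p=np.array(s['ee_pos']);yaw=ry
    f=grab('wrist',save);r=env.trace('wrist','tube')[0];V=np.ones((400,640),bool);V[236:]=0
    M=r['pixels']&V;best=[]
    for t in rng:
        def c(q):
            g,z,lat=q;tr=np.radians(t);u=np.array([np.cos(np.radians(yaw)),np.sin(np.radians(yaw))])
            b=p[:2]-u*g*np.cos(tr)+lat*np.array([-u[1],u[0]])
            m=render(f,'tube',(*b,yaw),p[2]+dz+z-g*np.sin(tr),t)[::S,::S].astype(bool)&V
            return 1-(m&M).sum()/(m|M).sum()+1e-3*(abs(z))+5e-4*abs(g-37)
        o_=minimize(c,[37,0,0],method='Nelder-Mead',options=dict(initial_simplex=[[37,0,0],[41,0,0],[37,3,0],[37,0,3]],maxiter=60))
        best.append((o_.fun,t,o_.x))
    best.sort(key=lambda x:x[0])
    a=np.radians(-ry);d=p[:2]-np.array(o);X=d[0]*np.cos(a)-d[1]*np.sin(a);Y=d[0]*np.sin(a)+d[1]*np.cos(a)
    print('G in rest: x=%.1f y=%.1f z=%.1f'%(X,Y,p[2]+dz),'force',np.round(s['force'],1))
    for e in best[:3]:
        t=np.radians(e[1]);g,z,l=e[2];print('theta',e[1],'cost %.3f'%e[0],'g,z,lat',np.round(e[2],1),'bend x=%.1f z=%.1f'%(X-g*np.cos(t),p[2]+dz+z-g*np.sin(t)))
if __name__=='__main__': tilt()
E
python3 tilt.py
```

```text
time_s: 9.8
ee_pos: [489.9, 257.3, 222.0]
ee_rot: [179.9, 0.1, -176.2]
force: [-2.7, -1.3, 4.9]
gripper_width: 71.5
G in rest: x=-4.6 y=-0.7 z=47.0 force [-2.7 -1.3  4.9]
theta 30 cost 0.021 g,z,lat [36.4  3.  -0.4] bend x=-36.1 z=31.8
theta 25 cost 0.022 g,z,lat [34.8  0.  -0.4] bend x=-36.2 z=32.3
theta 35 cost 0.027 g,z,lat [38.   5.6 -0.4] bend x=-35.7 z=30.8
```

```bash
python3 -m handwheel '[{"gripper":0,"travel":[0,0,0.002],"twist":0},{"gripper":0,"travel":[0,0,0.002],"twist":0},{"gripper":0,"travel":[0,0,0],"twist":0}]' 
python3 -c "
from tilt import *
tilt(rng=range(20,60,4))"
```

```text
time_s: 10.15
ee_pos: [489.9, 257.5, 217.8]
ee_rot: [179.9, 0.1, -176.2]
force: [-2.6, -0.5, 5.1]
gripper_width: 71.5
G in rest: x=-4.6 y=-0.5 z=42.8 force [-2.6 -0.5  5.1]
theta 36 cost 0.034 g,z,lat [36.5  4.6 -0.4] bend x=-34.1 z=26.0
theta 40 cost 0.038 g,z,lat [38.4  7.9 -0.5] bend x=-34.0 z=26.1
theta 24 cost 0.038 g,z,lat [32.9 -1.1 -0.4] bend x=-34.6 z=28.4
```

```bash
python3 -m handwheel '[{"gripper":0,"travel":[0,0,0.002],"twist":0},{"gripper":0,"travel":[0,0,0.0025],"twist":0},{"gripper":0,"travel":[0,0,0],"twist":0}]' 
python3 -c "
from tilt import *
tilt(rng=range(28,60,4))"
```

```text
time_s: 10.5
ee_pos: [489.8, 257.6, 213.2]
ee_rot: [179.9, 0.1, -176.2]
force: [-3.9, -0.1, 4.7]
gripper_width: 71.5
G in rest: x=-4.7 y=-0.4 z=38.2 force [-3.9 -0.1  4.7]
theta 40 cost 0.022 g,z,lat [35.7  4.8 -0.3] bend x=-32.0 z=20.1
theta 36 cost 0.023 g,z,lat [34.   2.6 -0.3] bend x=-32.2 z=20.9
theta 44 cost 0.024 g,z,lat [37.9  7.8 -0.3] bend x=-31.9 z=19.7
```

```bash
python3 -m handwheel '[{"gripper":0,"travel":[0.001,0,0.002],"twist":0},{"gripper":0,"travel":[0.001,0,0.002],"twist":0},{"gripper":0,"travel":[0.001,0,0.001],"twist":0},{"gripper":0,"travel":[0,0,0],"twist":0}]' 
python3 -c "
from tilt import *
tilt(rng=range(32,60,3))"
```

```text
time_s: 10.93
ee_pos: [487.7, 257.5, 209.2]
ee_rot: [179.9, 0.3, -176.1]
force: [-0.9, -0.5, 9.6]
gripper_width: 72.2
G in rest: x=-6.7 y=-0.3 z=34.2 force [-0.9 -0.5  9.6]
theta 41 cost 0.042 g,z,lat [33.9  4.4 -0.2] bend x=-32.3 z=16.4
theta 47 cost 0.043 g,z,lat [37.1  8.5 -0.2] bend x=-32.0 z=15.5
theta 35 cost 0.044 g,z,lat [31.6  1.5 -0.2] bend x=-32.6 z=17.5
```

```bash
python3 -m handwheel '[{"gripper":0,"travel":[0.0015,0,-0.0005],"twist":0},{"gripper":0,"travel":[0.0015,0,-0.0005],"twist":0},{"gripper":0,"travel":[0,0,0],"twist":0}]' 8
python3 -c "
from tilt import *
tilt(rng=range(32,60,3));grab('side','s6');grab('top','t6')
a=cv2.resize(cv2.imread('pics/wt.png')[100:260,200:460],(520,320));b=cv2.resize(cv2.imread('pics/s6.png')[150:230,270:400],(520,260),interpolation=cv2.INTER_CUBIC)
cv2.imwrite('pics/c6.png',np.vstack([a,b]))"
```

```text
time_s: 11.28
ee_pos: [484.6, 257.3, 209.1]
ee_rot: [179.9, 0.2, -176.2]
force: [1.3, 0.0, 4.5]
gripper_width: 71.3
G in rest: x=-9.9 y=-0.4 z=34.1 force [1.3 0.  4.5]
theta 32 cost 0.061 g,z,lat [30.3  0.5 -0.3] bend x=-35.5 z=18.6
theta 38 cost 0.061 g,z,lat [31.9  3.2 -0.3] bend x=-35.0 z=17.7
theta 35 cost 0.062 g,z,lat [30.8  1.8 -0.3] bend x=-35.1 z=18.3
```

View pics/c6.png

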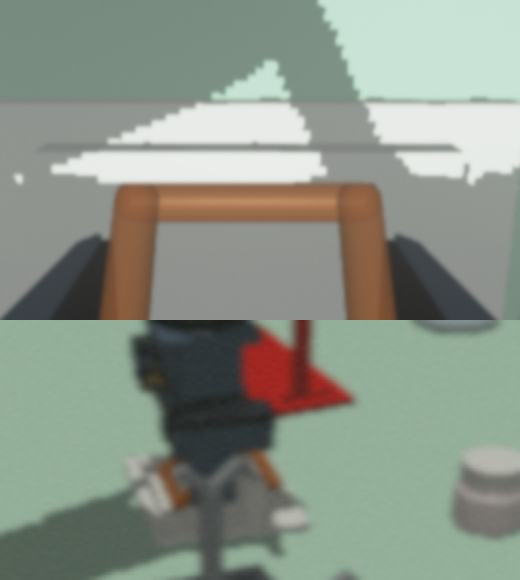

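```bash
python3 - <<'E'
from fit import *
f=grab('wrist')
T=lambda P:place(np.array(P,float),(494.4,258.3,3.8))
for n,P in dict(lip_in_top=[-41,0,20],lip_out_top=[-49,0,20],lip_out_bot=[-49,0,8],lip_in_bot=[-41,0,8],foot_edge=[-60,0,8],pocket=[-35,0,14]).items():
    print(n,proj(f,T([P]))[0].round(1))
r=render(f,'tube',(*T([[-35,0,14]])[0][:2],3.8),14,45)[::S,::S]
m=env.trace('wrist','tube')[0]['pixels']
for c in(290,330,360): print(c,'pred',np.flatnonzero(r[:230,c])[[0,-1]],'seen',np.flatnonzero(m[:230,c])[[0,-1]])
print('outer edges row225 pred',np.flatnonzero(r[225])[[0,-1]],'seen',np.flatnonzero(m[225])[[0,-1]])
print(env.state()['ee_pos'])
for x in env.pinpoint('wrist','rest_pocket'):print(x)
E
```

```text
lip_in_top [324.1 192.1]
lip_out_top [324.2 177. ]
lip_out_bot [324.1 172.4]
lip_in_bot [324.1 186.6]
foot_edge [324.1 152.3]
pocket [324.1 200. ]
290 pred [190 211] seen [193 210]
330 pred [190 211] seen [193 211]
360 pred [190 211] seen [192 210]
outer edges row225 pred [256 393] seen [255 393]
[484.71266102 257.31277936 209.11187731]
{'uv': [323.4, 198.5], 'confidence': 0.59}
```

The bar's pixels match the predicted pocket pose to within about 2 px: seen rows 193–210, predicted 190–211. The bend is behind the lip and the legs are loaded on the rail. I'll open a little, check, then lift off.

```bash
python3 -m handwheel '[{"gripper":84,"travel":[0,0,0],"twist":0},{"gripper":88,"travel":[0,0,0],"twist":0},{"gripper":90,"travel":[0,0,0],"twist":0},{"gripper":90,"travel":[0,0,0],"twist":0}]'
python3 -m handwheel '[{"gripper":90,"travel":[0,0,-0.010],"twist":0},{"gripper":90,"travel":[0,0,-0.020],"twist":0},{"gripper":90,"travel":[0,0,-0.036],"twist":0},{"gripper":90,"travel":[0,0,-0.036],"twist":0},{"gripper":90,"travel":[0,0,-0.036],"twist":0}]'
python3 - <<'E'
from fit import *
for c in('wrist','top','side'):
    f=grab(c,'r_'+c);r=env.trace(c,'tube')
    o=(494.4,258.3);u=np.array([np.cos(np.radians(3.8)),np.sin(np.radians(3.8))])
    b=np.array(o)-35*u
    V=np.ones((400,640),bool)
    if c=='wrist':V[241:]=0
    if r:
        for pit in(39,45,51):
            q,i=fit(f,'tube',r[0]['pixels'],(*b,3.8),14,pit,V);d=q[:2]-o;print(c,r[0]['confidence'],pit,q.round(1),'rest x,y',round(d@u,1),round(d@[-u[1],u[0]],1),'IoU',round(i,3))
E
```

```text
time_s: 11.97
ee_pos: [483.5, 256.8, 207.7]
ee_rot: [-180.0, -0.1, -176.1]
force: [0.2, -0.5, -0.0]
gripper_width: 81.8
time_s: 12.38
ee_pos: [483.4, 256.7, 348.2]
ee_rot: [-180.0, -0.0, -176.1]
force: [0.2, 0.4, -0.6]
gripper_width: 82.1
wrist 0.56 39 [459.4 255.2   3.6] rest x,y -35.1 -0.8 IoU 0.881
wrist 0.56 45 [459.3 255.1   4. ] rest x,y -35.2 -0.9 IoU 0.918
wrist 0.56 51 [463.3 255.4   4. ] rest x,y -31.3 -0.9 IoU 0.788
top 0.6 39 [458.7 256.6   1.6] rest x,y -35.7 0.7 IoU 0.199
top 0.6 45 [459.6 256.3   4. ] rest x,y -34.9 0.3 IoU 0.203
top 0.6 51 [461.  254.7   6.7] rest x,y -33.5 -1.3 IoU 0.204
side 0.69 39 [454.6 266.    3.5] rest x,y -39.2 10.3 IoU 0.643
side 0.69 45 [457.3 260.4   3.6] rest x,y -36.9 4.6 IoU 0.723
side 0.69 51 [460.8 256.8   3.7] rest x,y -33.6 0.8 IoU 0.633
```

View pics/r_wrist.png

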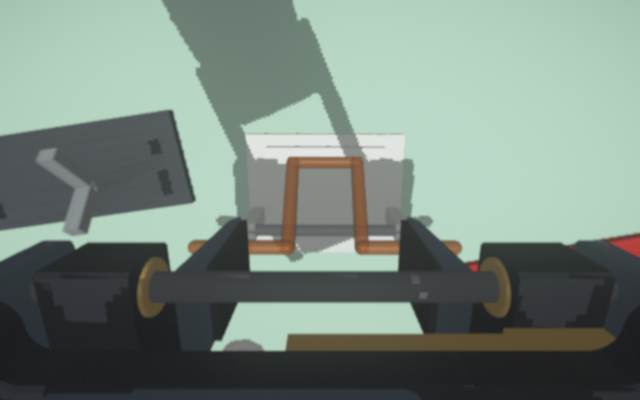

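The tube stands free on the rest. In the wrist view its bend is at (325,162), legs go over the rail at (325,230), and its ends are at (193,247) and (460,247). Next I'll turn the tool 90° to grip the right-hand end (rest −y) with the jaws across it.

```bash
python3 -m handwheel '[{"gripper":100,"travel":[-0.018,-0.028,0],"twist":0},{"gripper":100,"travel":[-0.018,-0.028,0],"twist":0},{"gripper":100,"travel":[0,0,0],"twist":0.121},{"gripper":100,"travel":[0,0,0],"twist":0.121},{"gripper":100,"travel":[0,0,0],"twist":0.121}]' 25 | tail -1
python3 -m handwheel '[{"gripper":100,"travel":[0,0,0],"twist":0.121},{"gripper":100,"travel":[0,0,0],"twist":0.121},{"gripper":100,"travel":[0,0,0],"twist":0.121},{"gripper":100,"travel":[0,0,0],"twist":0.121},{"gripper":100,"travel":[0,0,0],"twist":0.121}]' | tail -1
python3 -m handwheel '[{"gripper":100,"travel":[0,0,0],"twist":0.121},{"gripper":100,"travel":[0,0,0],"twist":0.121},{"gripper":100,"travel":[0,0,0],"twist":0.121},{"gripper":100,"travel":[0,0,0],"twist":0.121},{"gripper":100,"travel":[0,0,0],"twist":0.119}]' | tail -1
python3 -m handwheel '[{"gripper":100,"travel":[0,0,0],"twist":0},{"gripper":100,"travel":[0,0,0],"twist":0}]'
python3 - <<'E'
from fit import *
f=grab('wrist','w7');r=env.trace('wrist','tube');V=np.ones((400,640),bool);V[236:]=0
o=np.array([494.4,258.3]);u=np.array([np.cos(np.radians(3.8)),np.sin(np.radians(3.8))]);v=np.array([-u[1],u[0]])
for pit in(42,45,48):
    q,i=fit(f,'tube',r[0]['pixels'],(*(o-35*u),3.8),14,pit,V);e=place(np.array([[85,-57,0.]]),q,14,pit)[0]
    print(pit,q.round(1),round(i,3),'end pt',e.round(1),'rest',((e[:2]-o)@u).round(1),((e[:2]-o)@v).round(1))
p=np.array(env.state()['ee_pos']);print(p,env.state()['ee_rot'])
E
```

```text
gripper_width: 91.4
gripper_width: 91.2
gripper_width: 91.4
time_s: 14.1
ee_pos: [523.2, 203.3, 344.7]
ee_rot: [-179.8, 0.0, 94.0]
force: [-0.4, -1.1, -1.4]
gripper_width: 91.2
42 [456.  254.9   3.8] 0.885 end pt [522.8 202.2  70.9] rest 24.7 -57.8
45 [458.7 255.2   3.7] 0.943 end pt [522.4 202.2  74.1] rest 24.2 -57.8
48 [461.9 255.4   3.8] 0.87 end pt [522.4 202.2  77.2] rest 24.2 -57.8
[523.34675609 203.37675085 345.32188267] [-1.79891871e+02  2.72517188e-02  9.39724807e+01]
```

```bash
python3 -m handwheel '[{"gripper":100,"travel":[0,-0.001,0.030],"twist":0},{"gripper":100,"travel":[0,0,0.030],"twist":0},{"gripper":100,"travel":[0,0,0.016],"twist":0},{"gripper":100,"travel":[0,0,0.015],"twist":0},{"gripper":100,"travel":[0,0,0],"twist":0}]' 10
python3 -m handwheel '[{"gripper":30,"travel":[0,0,0],"twist":0},{"gripper":20,"travel":[0,0,0],"twist":0},{"gripper":0,"travel":[0,0,0],"twist":0},{"gripper":0,"travel":[0,0,0],"twist":0},{"gripper":0,"travel":[0,0,0],"twist":0}]'
python3 -m handwheel '[{"gripper":0,"travel":[0,0,0],"twist":0},{"gripper":0,"travel":[0,0,0],"twist":0},{"gripper":0,"travel":[0,0,0],"twist":0},{"gripper":0,"travel":[0,0,0],"twist":0}]'
```

```text
time_s: 14.62
ee_pos: [521.4, 202.9, 251.9]
ee_rot: [-179.6, 0.1, 93.9]
force: [-0.1, -0.6, 0.6]
gripper_width: 91.0
time_s: 15.03
ee_pos: [522.7, 203.4, 256.2]
ee_rot: [179.9, -0.0, 93.9]
force: [0.3, 0.5, 0.5]
gripper_width: 61.1
time_s: 15.37
ee_pos: [522.5, 203.4, 255.3]
ee_rot: [180.0, -0.0, 93.8]
force: [0.5, -0.7, 0.6]
gripper_width: 34.3
```

```bash
python3 -m handwheel '[{"gripper":0,"travel":[0,0,0],"twist":0},{"gripper":0,"travel":[0,0,0],"twist":0},{"gripper":0,"travel":[0,0,0],"twist":0},{"gripper":0,"travel":[0,0,0],"twist":0},{"gripper":0,"travel":[0,0,0],"twist":0}]'
python3 -m handwheel '[{"gripper":0,"travel":[0,0,0],"twist":0}]' | tail -1
python3 -m handwheel '[{"gripper":0,"travel":[0,0,0.001],"twist":0},{"gripper":0,"travel":[0,-0.0055,-0.005],"twist":0},{"gripper":0,"travel":[0,-0.006,-0.0045],"twist":0},{"gripper":0,"travel":[0,0,0],"twist":0}]'
python3 - <<'E'
from fit import *
f=grab('wrist','w8');grab('side','s8')
a=cv2.resize(cv2.imread('pics/w8.png'),(480,300));b=cv2.resize(cv2.imread('pics/s8.png')[130:230,270:400],(390,300),interpolation=cv2.INTER_CUBIC)
cv2.imwrite('pics/c8.png',np.hstack([a,b])[:,:800])
E
```

```text
time_s: 15.78
ee_pos: [522.6, 203.4, 255.3]
ee_rot: [180.0, -0.0, 93.8]
force: [0.6, 0.5, -0.2]
gripper_width: 11.5
gripper_width: 11.6
time_s: 16.2
ee_pos: [510.8, 202.6, 265.4]
ee_rot: [179.8, -0.0, 93.8]
force: [2.5, -0.1, 2.3]
gripper_width: 11.9
```

View pics/c8.png

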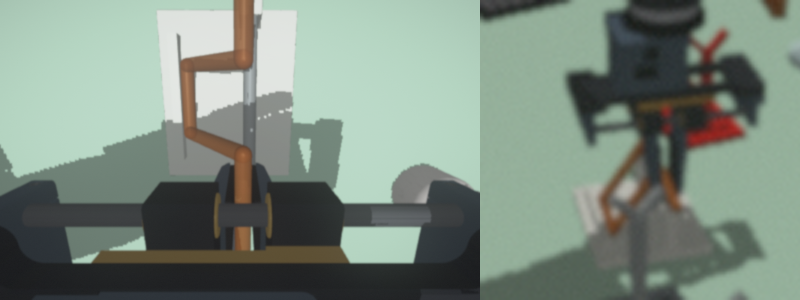

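The grip holds. The bend at (187,100) stays at the lip line while the tube turns up, with light forces. I'll continue the arc and measure the angle.

```bash
cat > t2.py <<'E'
from fit import *
def t2(yaw0=3.8,save=None,sgn=-56,zoff=-179,th0=70):
    f=grab('wrist',save);s=env.state();p=np.array(s['ee_pos']);r=env.trace('wrist','tube')
    V=np.ones((400,640),bool);V[212:]=0;M=r[0]['pixels']&V
    def c(q):
        th,dx,dy,dyaw,dz=q;yaw=yaw0+dyaw
        R=Rn.from_euler('z',yaw,degrees=True)*Rn.from_euler('y',-th,degrees=True)
        o=p+[0,0,zoff+dz]-R.apply([85,sgn,0])+[dx,dy,0]
        m=np.zeros((400*S,640*S),np.uint8)
        for b in boxes('tube'):cv2.fillConvexPoly(m,cv2.convexHull(np.round((proj(f,R.apply(b)+o)+.5)*S*16).astype(np.int32)),1,shift=4)
        m=m[1::S,1::S].astype(bool)&V;c.o=o;c.top=o+R.apply([85,0,0])
        return 1-(m&M).sum()/(m|M).sum()+1e-3*abs(dz)
    b=None
    for t in(th0-12,th0,th0+12):
        x0=np.array([t,0,0,0,0.]);r_=minimize(c,x0,method='Nelder-Mead',options=dict(initial_simplex=np.vstack([x0,x0+np.diag([6,3,3,3,3])]),maxiter=220))
        if b is None or r_.fun<b.fun:b=r_
    c(b.x);print('theta,dx,dy,dyaw,dz',b.x.round(1),'cost',round(b.fun,3),'bend',c.o.round(1),'top',c.top.round(1));print('ee',p.round(1),'rot',np.round(s['ee_rot'],1),'F',np.round(s['force'],1),'w',round(s['gripper_width'],1),'t',s['time_s'])
    return f
E
python3 -m handwheel '[{"gripper":0,"travel":[0,-0.0062,-0.004],"twist":0},{"gripper":0,"travel":[0,-0.0066,-0.0034],"twist":0},{"gripper":0,"travel":[0,-0.0068,-0.0028],"twist":0},{"gripper":0,"travel":[0,-0.0071,-0.0022],"twist":0},{"gripper":0,"travel":[0,0,0],"twist":0}]'
python3 -c "
from t2 import *
t2(save='w9',th0=72)"
```

```text
time_s: 16.72
ee_pos: [482.6, 200.6, 276.3]
ee_rot: [-179.9, 0.0, 93.9]
force: [1.0, 0.4, 3.0]
gripper_width: 11.8
theta,dx,dy,dyaw,dz [76.7 -1.2 -0.2  0.1 -0.2] cost 0.024 bend [458.5 255.1  14.3] top [478.1 256.4  97. ]
ee [483.1 200.7 276.2] rot [-179.9    0.    93.9] F [0.5 0.2 4.6] w 11.3 t 16.7667
```

```bash
python3 -m handwheel '[{"gripper":0,"travel":[0,-0.007,-0.0017],"twist":0},{"gripper":0,"travel":[0,-0.007,-0.001],"twist":0},{"gripper":0,"travel":[0,-0.006,-0.0003],"twist":0},{"gripper":0,"travel":[0,0,0],"twist":0},{"gripper":0,"travel":[0,0,0],"twist":0}]'
python3 -c "
from t2 import *
t2(save='w10',th0=88)"
```

```text
time_s: 17.23
ee_pos: [463.7, 199.4, 278.9]
ee_rot: [-179.9, 0.0, 93.9]
force: [-0.7, 0.3, 0.6]
gripper_width: 11.7
theta,dx,dy,dyaw,dz [89.6 -1.1 -0.3 -0.1  1.3] cost 0.031 bend [458.6 255.   16.1] top [459.2 255.  101.1]
ee [463.9 199.4 278.9] rot [-179.9    0.    93.9] F [-1.   0.1  0.4] w 11.7 t 17.2833
```

The tube is vertical (89.6°) with its bend still in the pocket. I'll tighten the grip, lift, and carry it over the rack at a height where the bend clears the prongs.

```bash
python3 -m handwheel '[{"gripper":0,"travel":[0,0,0],"twist":0},{"gripper":0,"travel":[0,0,0],"twist":0},{"gripper":0,"travel":[0,0,-0.010],"twist":0},{"gripper":0,"travel":[0,0,-0.020],"twist":0}]' 35
python3 -m handwheel '[{"gripper":0,"travel":[0,0,-0.030],"twist":0},{"gripper":0,"travel":[0,0,-0.035],"twist":0},{"gripper":0,"travel":[0,0,-0.035],"twist":0},{"gripper":0,"travel":[0,0,-0.020],"twist":0},{"gripper":0,"travel":[0,0,0],"twist":-0.073}]'
python3 -m handwheel '[{"gripper":0,"travel":[0,0,0],"twist":-0.074},{"gripper":0,"travel":[-0.015,-0.0009,0],"twist":0},{"gripper":0,"travel":[-0.035,-0.0021,0],"twist":0},{"gripper":0,"travel":[-0.035,-0.0021,0],"twist":0},{"gripper":0,"travel":[-0.035,-0.0021,0],"twist":0}]' | tail -1
python3 -m handwheel '[{"gripper":0,"travel":[-0.035,-0.0021,0],"twist":0},{"gripper":0,"travel":[-0.035,-0.0021,0],"twist":0},{"gripper":0,"travel":[-0.035,-0.0021,0],"twist":0},{"gripper":0,"travel":[-0.0145,-0.0009,0],"twist":0},{"gripper":0,"travel":[0,0,0],"twist":0}]' | tail -1
python3 -m handwheel '[{"gripper":0,"travel":[0,0,0],"twist":0},{"gripper":0,"travel":[0,0,0],"twist":0}]'
python3 -c "
from t2 import *
f=t2(yaw0=12.2,save='w11',th0=88)
r=sorted(env.trace('wrist','rack'),key=lambda x:-x['pixels'].sum())
V=np.ones((400,640),bool);V[180:]=0
t=env.trace('wrist','tube')[0]['pixels'];V&=~cv2.dilate(t.astype(np.uint8),np.ones((7,7))).astype(bool)
for x in r[:2]:
  q,i=fit(f,'rack',x['pixels'],(487.5,16.8,12.2),0,valid=V);print('rack',x['confidence'],x['uv'],q.round(1),round(i,3))
"
```

```text
time_s: 17.67
ee_pos: [463.8, 199.1, 307.7]
ee_rot: [-179.7, 0.1, 93.8]
force: [0.5, -1.0, -0.1]
gripper_width: 11.1
time_s: 18.08
ee_pos: [465.1, 199.7, 435.1]
ee_rot: [179.4, -0.2, 98.1]
force: [-0.1, -0.6, -0.3]
gripper_width: 11.3
gripper_width: 11.3
gripper_width: 10.9
time_s: 19.08
ee_pos: [501.0, -37.1, 429.4]
ee_rot: [180.0, -0.0, 102.3]
force: [0.5, -0.5, 0.1]
gripper_width: 10.9
theta,dx,dy,dyaw,dz [89.8 -0.7  1.1  0.4  3. ] cost 0.041 bend [487.9  18.9 168.3] top [488.1  19.  253.3]
ee [501.  -36.8 429.3] rot [180.   -0.  102.3] F [-0.1 -0.  -1.2] w 11.5 t 19.1333
rack 0.71 [312.3, 107.1] [487.5  16.3  12.3] 0.972
rack 0.82 [109.0, 251.3] [487.5  16.8  12.2] 0.0
```

View pics/w11.png

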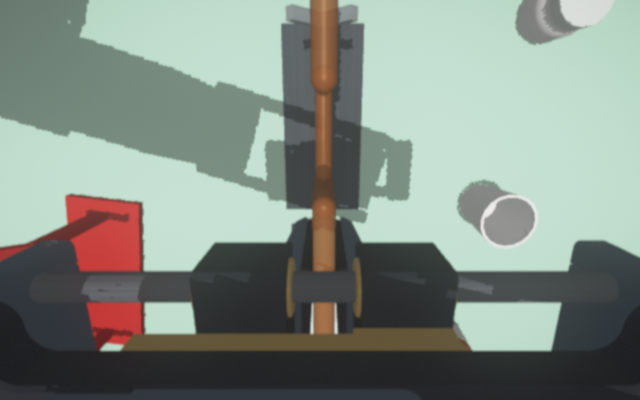

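The tube hangs vertical, 89.8°, and lines up with the steel rack (foot centre around (322,115), far notch at (320,15)). Its top is 0.6 mm and 2.5 mm off the seat in x and y. I'll correct that and lower it.

```bash
python3 -m handwheel '[{"gripper":0,"travel":[-0.0015,-0.001,0.015],"twist":0},{"gripper":0,"travel":[0,0,0.030],"twist":0},{"gripper":0,"travel":[0,0,0.030],"twist":0},{"gripper":0,"travel":[0,0,0.025],"twist":0},{"gripper":0,"travel":[0,0,0.012],"twist":0}]'
python3 -m handwheel '[{"gripper":0,"travel":[0,0,0.003],"twist":0},{"gripper":0,"travel":[0,0,0],"twist":0},{"gripper":0,"travel":[0,0,0],"twist":0}]'
python3 -c "
from t2 import *
f=t2(yaw0=12.2,save='w12',th0=88)
r=sorted(env.trace('wrist','rack'),key=lambda x:-x['pixels'].sum())
V=np.ones((400,640),bool);V[180:]=0
t=env.trace('wrist','tube')[0]['pixels'];V&=~cv2.dilate(t.astype(np.uint8),np.ones((7,7))).astype(bool)
for x in r[:1]:
  q,i=fit(f,'rack',x['pixels'],(487.5,16.8,12.2),0,valid=V);print('rack',x['confidence'],x['uv'],q.round(1),round(i,3))
grab('side','s12')
a=cv2.resize(cv2.imread('pics/w12.png')[0:240,160:480],(400,300));b=cv2.resize(cv2.imread('pics/s12.png')[165:285,260:420],(400,300),interpolation=cv2.INTER_CUBIC)
cv2.imwrite('pics/c12.png',np.hstack([a,b]))
"
```

```text
time_s: 19.7
ee_pos: [499.4, -38.4, 314.1]
ee_rot: [-179.7, -0.1, 102.3]
force: [-0.3, 0.4, -0.3]
gripper_width: 10.9
time_s: 19.95
ee_pos: [501.0, -39.0, 315.0]
ee_rot: [179.9, 0.0, 102.3]
force: [-0.3, 0.5, -0.3]
gripper_width: 11.1
theta,dx,dy,dyaw,dz [89.8 -0.3  0.5  0.2  4. ] cost 0.026 bend [488.5  16.1  55.4] top [488.8  16.2 140.4]
ee [501.1 -39.1 315.4] rot [179.9   0.  102.3] F [-0.1  0.  -0.6] w 11.1 t 20.0
rack 0.95 [310.3, 108.0] [486.6  19.4  12.3] 0.992
```

View pics/c12.png

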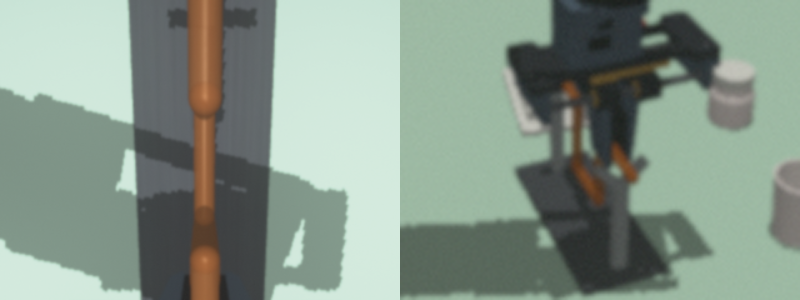

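```bash
python3 -m handwheel '[{"gripper":0,"travel":[0,-0.001,0.003],"twist":0},{"gripper":0,"travel":[0,0,0.003],"twist":0},{"gripper":0,"travel":[0,0,0.002],"twist":0},{"gripper":0,"travel":[0,0,0],"twist":0}]'
python3 -m handwheel '[{"gripper":0,"travel":[0,0,0.0015],"twist":0},{"gripper":0,"travel":[0,0,0],"twist":0}]'
python3 -c "
from t2 import *
f=t2(yaw0=12.2,save='w13',th0=88)"
```

```text
time_s: 20.53
ee_pos: [499.6, -39.6, 305.8]
ee_rot: [180.0, -0.0, 102.3]
force: [0.1, 0.6, -0.3]
gripper_width: 10.6
time_s: 20.7
ee_pos: [499.8, -39.5, 305.3]
ee_rot: [179.9, 0.0, 102.3]
force: [-1.3, 0.5, 3.3]
gripper_width: 11.3
theta,dx,dy,dyaw,dz [89.7 -0.1 -0.2  0.2  4. ] cost 0.02 bend [487.2  14.9  45.3] top [487.6  15.  130.3]
ee [499.7 -39.5 305.3] rot [179.9   0.  102.3] F [-2.2  1.7  4.2] w 11.3 t 20.75
```

```bash
python3 -m handwheel '[{"gripper":0,"travel":[0,-0.001,0],"twist":0},{"gripper":0,"travel":[0,0,0],"twist":0},{"gripper":0,"travel":[0,0,0],"twist":0}]'
python3 -c "
from workcell import env
import numpy as np
print(np.round(env.state()['torque'],2))"
python3 -m handwheel '[{"gripper":0,"travel":[0,0,0.001],"twist":0},{"gripper":0,"travel":[0,0,0],"twist":0},{"gripper":0,"travel":[0,0,0],"twist":0}]'
python3 -c "
from workcell import env
import numpy as np
print(np.round(env.state()['torque'],2))"
```

```text
time_s: 21.05
ee_pos: [499.3, -39.6, 305.2]
ee_rot: [179.8, 0.0, 102.3]
force: [2.1, 1.6, 4.8]
gripper_width: 11.2
[ 0.09 -0.43  0.11]
time_s: 21.3
ee_pos: [499.3, -39.6, 305.0]
ee_rot: [179.8, 0.0, 102.2]
force: [1.9, 2.6, 10.1]
gripper_width: 11.1
[ 0.14 -0.12 -0.01]
```

Contact is made: the side force is small, the vertical force is 10 N, and the torque says the near notch carries it. I'll ease the grip to 3 N so the far end settles under friction, then check before opening.

```bash
python3 -m handwheel '[{"gripper":0,"travel":[0,0,-0.0005],"twist":0},{"gripper":0,"travel":[0,0,0],"twist":0},{"gripper":0,"travel":[0,0,0],"twist":0}]' 10
python3 -m handwheel '[{"gripper":0,"travel":[0,0,0],"twist":0},{"gripper":0,"travel":[0,0,0],"twist":0},{"gripper":0,"travel":[0,0,0],"twist":0},{"gripper":0,"travel":[0,0,0],"twist":0},{"gripper":0,"travel":[0,0,0],"twist":0}]' 3
python3 -c "
from t2 import *
print(np.round(env.state()['torque'],2))
f=t2(yaw0=12.2,save='w14',th0=88)
a=cv2.resize(cv2.imread('pics/w14.png')[0:240,160:480],(400,300));g=grab('side','s14');b=cv2.resize(cv2.imread('pics/s14.png')[165:285,260:420],(400,300),interpolation=cv2.INTER_CUBIC)
cv2.imwrite('pics/c14.png',np.hstack([a,b]))
t=env.trace('side','tube')
ee=place(np.array([[0,0,125.],[0,-105,125],[0,105,125],[0,-30,40],[0,30,40]]),(487.3,17,12.3));print(proj(g,ee).round(0).tolist(),t[0]['uv'],t[0]['confidence'])
"
```

```text
time_s: 21.55
ee_pos: [499.2, -39.7, 305.0]
ee_rot: [179.8, 0.0, 102.2]
force: [2.2, 1.1, 7.3]
gripper_width: 11.8
time_s: 21.97
ee_pos: [499.3, -39.7, 304.5]
ee_rot: [179.8, 0.0, 102.3]
force: [3.7, 1.0, 5.1]
gripper_width: 11.5
[ 0.26 -0.85 -0.05]
theta,dx,dy,dyaw,dz [89.3  0.2 -0.9 -0.   1.9] cost 0.026 bend [486.6  14.   42.4] top [487.6  14.2 127.4]
ee [499.3 -39.7 304.5] rot [179.8   0.  102.3] F [4.6 1.4 5.5] w 12.0 t 22.0167
[[334.0, 214.0], [352.0, 239.0], [320.0, 194.0], [339.0, 248.0], [330.0, 234.0]] [334.5, 237.0] 0.64
```

```bash
python3 -m handwheel '[{"gripper":0,"travel":[0,0.0007,0],"twist":0},{"gripper":0,"travel":[0,0,0],"twist":0},{"gripper":0,"travel":[0,0,0],"twist":0}]' 3
cat > t3.py <<'E'
from fit import *
def t3(cam,V,p0=(487.3,15,125,12.3,89.5,0)):
    f=grab(cam);r=sorted(env.trace(cam,'tube'),key=lambda x:-x['confidence'])[0];M=r['pixels']&V
    def c(q):
        R=Rn.from_euler('z',q[3],degrees=True)*Rn.from_euler('x',q[5],degrees=True)*Rn.from_euler('y',-q[4],degrees=True)
        o=q[:3]-R.apply([85,0,0]);m=np.zeros((400*S,640*S),np.uint8)
        for b in boxes('tube'):cv2.fillConvexPoly(m,cv2.convexHull(np.round((proj(f,R.apply(b)+o)+.5)*S*16).astype(np.int32)),1,shift=4)
        m=m[1::S,1::S].astype(bool)&V
        return 1-(m&M).sum()/(m|M).sum()+5e-4*abs(q[2]-125)
    x0=np.array(p0,float)
    for k in(1,.5):
        b=minimize(c,x0,method='Nelder-Mead',options=dict(initial_simplex=np.vstack([x0,x0+k*np.diag([4,4,4,3,5,4])]),maxiter=400));x0=b.x
    print(cam,'top xyz',b.x[:3].round(1),'yaw %.1f lean %.1f roll %.1f'%tuple(b.x[3:]),'cost',round(b.fun,3),'conf',round(r['confidence'],2))
E
python3 -c "
from t3 import *
V=np.ones((400,640),bool);V[212:]=0
t3('wrist',V);s=env.state();print(np.round(s['force'],1),np.round(s['torque'],2),s['ee_pos'],s['time_s'])"
```

```text
time_s: 22.42
ee_pos: [499.6, -39.7, 304.3]
ee_rot: [179.9, 0.0, 102.3]
force: [4.7, 0.8, 5.1]
gripper_width: 12.1
wrist top xyz [487.5  14.9 130.8] yaw 12.3 lean 89.3 roll 1.5 cost 0.011 conf 0.62
[4.8 0.  4.5] [ 0.07 -0.92  0.01] [499.59879951 -39.65858915 304.25308912] 22.5167
```

```bash
python3 -m handwheel '[{"gripper":0,"travel":[0,0.001,0],"twist":0},{"gripper":0,"travel":[0,0,0],"twist":0},{"gripper":0,"travel":[0,0,0],"twist":0}]' 3
python3 -c "
from workcell import env
import numpy as np
s=env.state();print(np.round(s['force'],1),np.round(s['torque'],2))"
```

```text
time_s: 22.77
ee_pos: [500.0, -39.5, 303.9]
ee_rot: [-179.9, 0.0, 102.3]
force: [3.0, -0.6, 3.6]
gripper_width: 12.1
[ 3.  -0.6  3.6] [-0.14 -0.54 -0.07]
```

```bash
python3 -m handwheel '[{"gripper":0,"travel":[0,0.0008,0],"twist":0},{"gripper":0,"travel":[0,0,0],"twist":0},{"gripper":0,"travel":[0,0,0],"twist":0}]' 3
python3 -m handwheel '[{"gripper":15,"travel":[0,0,0],"twist":0},{"gripper":16,"travel":[0,0,0],"twist":0},{"gripper":18,"travel":[0,0,0],"twist":0},{"gripper":18,"travel":[0,0,0],"twist":0}]'
python3 -c "
from t3 import *
V=np.ones((400,640),bool);V[212:]=0
t3('wrist',V);s=env.state();print(np.round(s['force'],1),np.round(s['torque'],2),s['ee_pos'],s['time_s'])"
```

```text
time_s: 23.02
ee_pos: [500.4, -39.4, 303.7]
ee_rot: [-179.8, -0.0, 102.3]
force: [0.3, -1.4, 3.8]
gripper_width: 12.1
time_s: 23.35
ee_pos: [500.7, -39.1, 303.6]
ee_rot: [-179.9, -0.0, 102.3]
force: [-0.5, -0.6, -0.4]
gripper_width: 16.2
wrist top xyz [487.4  15.6 134. ] yaw 12.1 lean 89.3 roll 3.2 cost 0.032 conf 0.93
[-0.1 -0.4 -0.2] [-0.08  0.03  0.02] [500.85887199 -39.15015666 303.84577851] 23.45
```

```bash
python3 -m handwheel '[{"gripper":30,"travel":[0,0,0],"twist":0},{"gripper":45,"travel":[0,0,0],"twist":0},{"gripper":60,"travel":[0,0,0],"twist":0},{"gripper":60,"travel":[0,0,0],"twist":0}]' | tail -1
python3 -m handwheel '[{"gripper":60,"travel":[0,0,-0.010],"twist":0},{"gripper":60,"travel":[0,0,-0.030],"twist":0},{"gripper":60,"travel":[0,0,-0.040],"twist":0},{"gripper":60,"travel":[0,0,-0.040],"twist":0},{"gripper":60,"travel":[-0.015,0,-0.040],"twist":0}]'
python3 -m handwheel '[{"gripper":60,"travel":[-0.035,0,0],"twist":0},{"gripper":60,"travel":[-0.035,0,0],"twist":0},{"gripper":60,"travel":[-0.035,0,0],"twist":0},{"gripper":60,"travel":[-0.035,0,0],"twist":0},{"gripper":60,"travel":[0,0,0],"twist":0}]'
python3 -c "
from t3 import *
W=np.ones((400,640),bool);V=W.copy();V[212:]=0
t3('wrist',V);t3('side',W);t3('top',W)
f=grab('wrist');r=sorted(env.trace('wrist','rack'),key=lambda x:-x['pixels'].sum())[0];U=V&~cv2.dilate(env.trace('wrist','tube')[0]['pixels'].astype(np.uint8),np.ones((5,5))).astype(bool)
q,i=fit(f,'rack',r['pixels'],(487.4,17,12.3),0,valid=U);print('rack',q.round(1),round(i,3))
for t in('tube_top','rack_seat','tube'):
  for c in('wrist','side'):print(t,c,[(np.round(x['uv'],1).tolist(),round(x['confidence'],2)) for x in env.pinpoint(c,t)][:2])
print('expect wrist/side seat',proj(f,[487.4,17,125]),proj(env.grab_frame('side'),[[487.4,17,125],[487.4,17,40]]).round(1).tolist())
for t in('amber_bottle','white_jar','beaker'):
  g=env.grab_frame('side');print(t,[(np.round(x['uv']).tolist(),atz(g,x['uv'],0)[:2].round().tolist()) for x in env.pinpoint('side',t)][:1])
"
```

```text
gripper_width: 39.9
time_s: 24.2
ee_pos: [503.3, -52.3, 466.0]
ee_rot: [180.0, -0.1, 102.4]
force: [1.9, -0.8, -0.7]
gripper_width: 54.7
time_s: 24.62
ee_pos: [534.6, -195.1, 463.5]
ee_rot: [180.0, 0.2, 102.0]
force: [0.5, 0.3, 0.5]
gripper_width: 54.3
wrist top xyz [487.2  14.8 125. ] yaw 12.4 lean 92.1 roll -0.1 cost 0.002 conf 0.64
side top xyz [486.1  17.6 125.1] yaw 12.5 lean 89.6 roll -0.5 cost 0.164 conf 0.72
top top xyz [489.5  15.8 126.7] yaw 12.0 lean 89.6 roll -0.6 cost 0.076 conf 0.78
rack [487.4  17.   12.3] 0.0
tube_top wrist []
tube_top side [([453.2, 314.8], 0.64), ([332.8, 216.2], 0.61)]
rack_seat wrist []
rack_seat side [([228.3, 162.3], 0.83), ([234.0, 303.4], 0.73)]
tube wrist []
tube side [([332.6, 242.8], 0.73)]
expect wrist/side seat [[322.48951956 -70.85085722]] [[334.4, 214.3], [334.2, 240.9]]
amber_bottle [([453.0, 315.0], [708.0, -231.0])]
white_jar [([391.0, 213.0], [694.0, 172.0])]
beaker [([412.0, 259.0], [685.0, -40.0])]
```

```bash
python3 -c "
from workcell import env
print(env.job_done(), env.state()['time_s'])"
```

```text
the job is handed in; nothing more can be done
the job is handed in; nothing more can be done
```

The tube is hanging in the steel rack with its bend down, and I handed the job in after about 25 s of robot time.

**What I did:**
1. I gripped both legs over the board's trough and tipped the tube to 45° against the rail. I set the bend behind the lip and let go; the force read zero afterwards.
2. I gripped one end with the jaws across it and turned the tube upright about its bend in the pocket.
3. I carried it over the rack, lowered it into the notches and opened slowly. The tool force was about zero once the jaws were clear.

**Last checks:**
- **Position:** Side and top image fits put `tube_top` at about (486–490, 16–18, 125–127) mm. The seat is at about (487, 17, 125). The lean was 89.6° and the ends were level within about 1°.
- **Bystanders:** The jars and the beaker are within about 12 mm of where they were first found, which is within the scatter of that measurement. The arm was not near them.

**Checks that failed or disagreed:**
- **Side fit:** its match was only moderate (cost 0.16).
- **Wrist fit:** it saw only part of the tube and gave a lean of 92.1°.
- **Earlier wrist fits:** with the jaws just opened, they gave a 3° roll and a height of 134 mm. The later views did not confirm this.
- **Rack re-check:** the final refit of the rack from the wrist failed, because the rack was largely out of view. The seat figure above comes from earlier fits.
- **Not viewed:** I had used all 12 pictures, so the hung tube was checked by numbers only.

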